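# Make up the build-up kit and the polishing kit

## Task

Make up two kits from the stock in the middle of the bench. The build-up kit goes in the tray with three pockets: the powder jar in the middle pocket, the little glass dish in the pocket at the finger-tab end and the dropper bottle in the pocket at the other end; the polishing kit goes in the tray with two pockets: the flat wheel box in the pocket at the finger-tab end and the bur block in the other. Keep everything upright, leave each thing standing flat on the floor of its pocket, and leave the wax tin and the plaster model where they are.

Things in the scene. Friction and masses are not known exactly. Their poses are not given: they have to be found in the camera images.
- three_tray: Low grey kit tray, fixed. THREE pockets in a row, each 64 x 64 mm inside; 208 x 72 mm without tab. Origin: centre of its underside; x along the row towards the end with the finger tab (flat loop, 50 mm wide, 18 mm out), z up. Pocket floors 3 mm up; walls 4 mm thick, tops 9 mm up. Pocket centres at x = +68 mm (tab end), 0 (middle) and -68 mm (other end), y = 0.
- two_tray: Low grey kit tray, fixed. TWO pockets in a row, each 82 (x) by 90 mm (y) inside; 176 x 98 mm without tab. Origin: centre of its underside; x along the row towards the end with the finger tab (flat loop, 50 mm wide, 18 mm out), z up. Pocket floors 3 mm up; walls 4 mm thick, tops 9 mm up. Pocket centres at x = +43 mm (tab end) and -43 mm (other end), y = 0.
- jar: Upright round powder jar with ribbed screw lid, 46 mm across, 58 mm high: the widest tall thing in the stock. Origin: centre of its underside, z up. Loose, about 0.1 kg.
- bottle: Slim upright dropper bottle, 27 mm across its round body, 53 mm high, with a narrower cap from about 35 mm up. Origin: centre of its underside, z up. Loose, light.
- dish: Small eight-sided waisted glass dish (dappen dish), 33 mm across, 27 mm high; it can be gripped as a plain 33 mm round. Origin: centre of its underside, z up. Loose.
- wheel_box: Flat closed box of polishing wheels, 36 mm (its x) by 50 mm (its y), 16 mm high. Origin: centre of its underside, z up. Loose.
- burs: Oblong block with a row of upright burs standing in it: 30 mm (its x) by 62 mm (its y), the block itself 20 mm high, 48 mm to the tips of the burs. Grip the block across its 30 mm width. Origin: centre of its underside, z up. Loose.
- tin: Flat round wax tin, 64 mm across, 22 mm high, standing among the stock; it belongs to no kit and stays where it is. Origin: centre of its underside. Loose.
- model: White plaster study model (upper and lower jaw in bite), 56 x 65 mm, 50 mm high, behind the work at the right; stays where it is. Origin: centre of its underside. Loose.

How it is judged:
At the end, for the whole second after the job is handed in: Each thing stands flat in its own pocket: origin within 30 mm (along the row) and 35 mm (across) of the pocket centre, underside at most 5.5 mm above the tray's underside, tilt under 0.07 rad, under 0.02 m/s; tin and plaster model upright and within 20 mm of their starts (x of jar in the frame of three_tray between -0.03 and 0.03 m and y of jar in the frame of three_tray between -0.035 and 0.035 m and z of each of jar, dish, bottle in the frame of three_tray below 0.0055 m and angle between each of jar, dish, bottle, wheel_box, burs, tin, model's own z axis and vertical below 0.07 rad and linear speed of each of jar, dish, bottle, wheel_box, burs below 0.02 m/s and x of dish in the frame of three_tray between 0.038 and 0.098 m and y of dish in the frame of three_tray between -0.035 and 0.035 m and x of bottle in the frame of three_tray between -0.098 and -0.038 m and y of bottle in the frame of three_tray between -0.035 and 0.035 m and x of wheel_box in the frame of two_tray between 0.013 and 0.073 m and y of wheel_box in the frame of two_tray between -0.035 and 0.035 m and z of each of wheel_box, burs in the frame of two_tray below 0.0055 m and x of burs in the frame of two_tray between -0.073 and -0.013 m and y of burs in the frame of two_tray between -0.035 and 0.035 m and distance of each of tin, model from where it was at the start of the episode below 0.02 m); the robot touches nothing.
It fails at once if the wax tin or the plaster model is pushed out of its place (distance of any of tin, model from where it was at the start of the episode above 0.03 m).
It fails at once if the jar, the bottle, the dish, the wheel box or the bur block is tipped over (angle between any of jar, dish, bottle, wheel_box, burs's own z axis and vertical above 0.8 rad).
It also fails if it takes over 118 s, if anything falls off the work surface, if the arm or the gripper's body presses on something with over 40 N, if the wrist force passes 120 N, or if a joint passes its speed limit or range.

## Robot

A 7-joint arm with a two-finger parallel gripper is mounted at the origin on a cart in front of the work surface, level with it; the furniture and walls round the work are solid. World frame = base frame: x ahead of the robot, y to its left, z up, the work surface at z = 0. Lengths are in m, angles in rad, forces in N, time in s.
With the tool pointing down it reaches from about 0.4 to 0.875 m from the base axis. Payload 19.3 kg.
Tool frame: the origin (TCP) lies at the very end of the fingers, on their centre line; the grasp point (between the pads) lies 19 mm behind it; z points along the fingers, y is the line along which they close (so a half turn about z gives the same grasp; the last joint's range is limited). The gripper opens to 85 mm and grips with 20 to 120 N. Pads are 22 mm wide; open, the fingers measure 114 mm over their backs; the gripper's body (76 mm by 85 mm) begins 54 mm behind the grasp point. The pads swing forward as they close: fully open they stand 13 mm farther back than shut.
Start: joints at [-0.07, 0.521, -0.036, 1.599, 0.021, 1.021, -0.113], TCP at [0.625, -0, 0.231] pointing down, gripper open.
Joint ranges: [-2.91, 2.91], [-0.3, 2.13], [-1.5, 1.42], [0.17, 2.43], [-1.26, 4.41], [0.16, 1.93], [-2.52, 2.52]. Speed limits (rad/s): [1.89, 1.89, 2.39, 2.39, 3.01, 3.01, 3.01].

## Interface

Orientations are given as [roll, pitch, yaw] about the fixed x, y, z axes, in that order (R = Rz(yaw) Ry(pitch) Rx(roll)).
In Python, from workcell import bot, grab_frame, calibration, job gives the robot as it stands.
- The arm moves only by the tool step_hand, called after "Request:" as name(argument=value, ...) on one line, values as JSON. Schema: {"type":"object","properties":{"plan":{"type":"object","properties":{"segments":{"type":"array","items":{"type":"array","items":{"type":"number"},"minItems":7,"maxItems":7},"minItems":1,"maxItems":5}},"additionalProperties":false,"required":["segments"]},"grip_force":{"type":"number"},"only":{"type":"string"},"quiet":{"type":"boolean"},"lines":{"type":"string"}},"required":["plan"],"additionalProperties":false}. plan is an object whose key "segments" holds a list of rows, 1 to 5 of them, each of 7 numbers: the finger opening in m, then dx, dy, dz in shares of 40 cm (1.0 is 40 cm), then a rotation vector rx, ry, rz in fractions of the full range, 1 being 2 pi rad; each row is the pose to reach, as a shift and turn from the pose commanded when the call began, along the tool's axes at that moment; what a row does not reach only later rows make up. A row lasts 1/8 s, in which the tool goes at most 0.0625 m and 0.188 rad, less where a joint would pass 70% of its speed; a pose out of reach is approached as far as the arm can. The fingers move at their own pace and stop on an object; grip_force is the grip in N (left out, the last holds). Time passes only in rows, so rows that do not move let the fingers close. The tool returns the time, the measured TCP pose, the force, the opening and the grip force at its end. only (a regular expression) keeps the lines of the reply that match it, lines (a string "A,B") keeps lines A to B, and quiet returns only ok. No shift or turn number may pass 1 either way. Input that does not fit is refused with a message, and nothing moves.
- bot.observe(): the state, without advancing time (a new reading comes with each control period).
- grab_frame(name): name is "scene" or "side" or "wrist"; returns (picture, depth): 480x640x3 uint8, blue, green, red; 480x640 float32, m along the optical axis (not along the pixel's ray), 0 where there is no reading.
- calibration(name): a dict with "vfov" (degrees; the focal length in pixels is half the picture's height over the tangent of half this angle, whatever the lens; pixels are square), "cx", "cy" (the principal point, pixels), "dist_coeffs" ([k1, k2, p1, p2, k3] as OpenCV has them; the pictures are not rectified), "eye" and "attitude" of the camera in the world. Camera axes: x right, y down, z forward; pixel columns grow to the right and rows downward; lengths in m; the calibration is good to about 2 mm. A picture is of the moment at which its call begins: read the wrist's pose just before it. calibration takes no time and is no camera call; for the wrist camera it gives the pose at the moment of the call.
- job.job_done(): hands the job in; it is judged then, once.
The state is a dict: "clock": time; "qpos": joint angles; "qd": joint speeds; "joint_efforts": joint torques, N m; "position": TCP position; "tool_rot": TCP orientation; "force": force on the tool from outside, world axes, zero at the start; "moment": the same for the moment, N m; "grip_width": finger opening in m; "finger_force": force on a finger pad.
Only numpy, scipy, OpenCV 4.12 (cv2) and the standard library are available. Lean on these libraries where they do the work, as an engineer would, in place of code of your own. Each camera call takes 0.05 s, during which the arm holds its last target. There are 200 camera calls.

## Working session

There is one attempt and no reset: what is moved stays moved. The work goes in short steps, Python scripts to look and compute and a tool call to move; the robot and the scene stay as the last step left them, time stands still between calls to the robot, and variables do not carry over. Pictures are saved under pics/ and viewed, at most 14 in all, crops included, and the job is handed in when it is done.

```bash
mkdir -p pics; ls; python3 - <<'E'
from workcell import bot, grab_frame, calibration
import cv2
for n in("scene","side","wrist"):
    c=calibration(n);p,d=grab_frame(n);print(n,c);cv2.imwrite(f"pics/{n}0.png",p)
    import numpy as np;np.savez(f"{n}0.npz",p=p,d=d,c=c)
s=bot.observe();print(s)
E
```

```text
pics
scene {'vfov': 45.21072821258016, 'cx': 316.55700000192047, 'cy': 244.62373119582088, 'dist_coeffs': array([0.04333001, 0.        , 0.        , 0.        , 0.        ]), 'eye': array([0.00437798, 0.80847025, 0.49202181]), 'attitude': array([-1.99664938,  0.02379095, -2.55516793])}
side {'vfov': 49.19317279627955, 'cx': 314.99729946578054, 'cy': 242.19503495923013, 'dist_coeffs': array([-0.15433005,  0.        ,  0.        ,  0.        ,  0.        ]), 'eye': array([ 0.22951508, -0.76105327,  0.49994467]), 'attitude': array([-2.06171058,  0.0209093 , -0.46048266])}
wrist {'vfov': 67.58882851432276, 'cx': 315.1117548408235, 'cy': 242.24834005704648, 'dist_coeffs': array([-0.05917811,  0.        ,  0.        ,  0.        ,  0.        ]), 'eye': array([0.62439438, 0.08451052, 0.37357642]), 'attitude': array([2.80810015e+00, 1.29322955e-03, 1.47618598e-03])}
{'clock': 0.15, 'qpos': array([-0.07019128,  0.52189166, -0.03634489,  1.59988028,  0.02121006,
        1.02108462, -0.11280736]), 'qd': array([ 0.00082768, -0.00173207, -0.00258038, -0.00013879, -0.0010161 ,
        0.00099652, -0.00081067]), 'joint_efforts': array([ 4.00798544e-04, -9.27376485e+01,  1.98035471e+00, -3.70049715e+01,
        1.79930578e-02,  6.46477114e-03, -1.41420460e-05]), 'position': array([ 6.24744815e-01, -2.77658592e-05,  2.30847516e-01]), 'tool_rot': array([-3.14071596e+00,  5.85534082e-05,  1.57078841e+00]), 'force': array([ 0.58725516, -0.04300724, -0.58772719]), 'moment': array([ 0.0152485 ,  0.01429894, -0.02589432]), 'finger_force': 0.0, 'grip_width': 0.08542666431101291}
```

View pics/scene0.png

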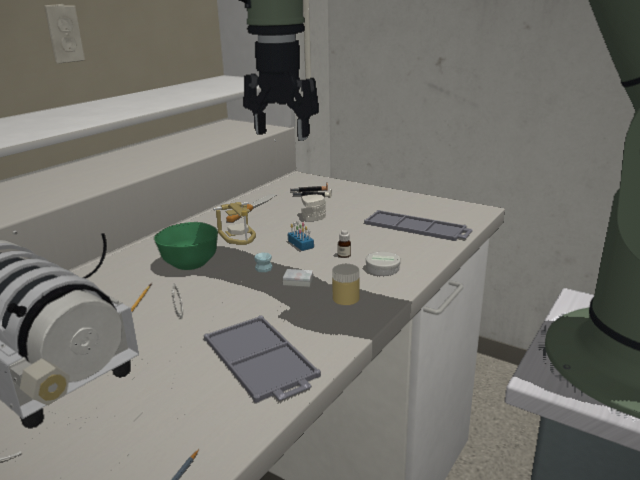

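View pics/wrist0.png

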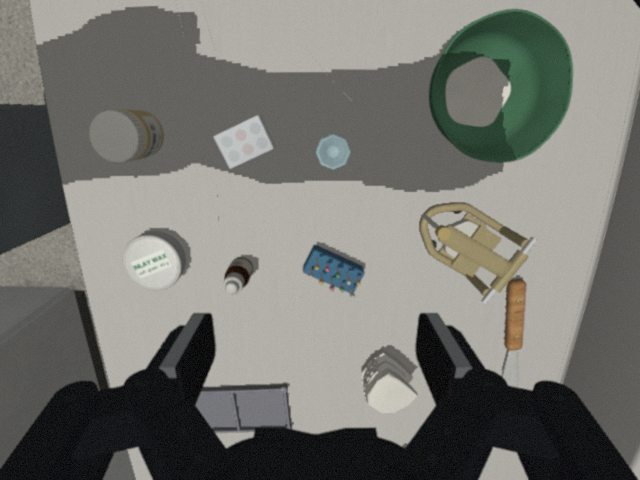

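View pics/side0.png

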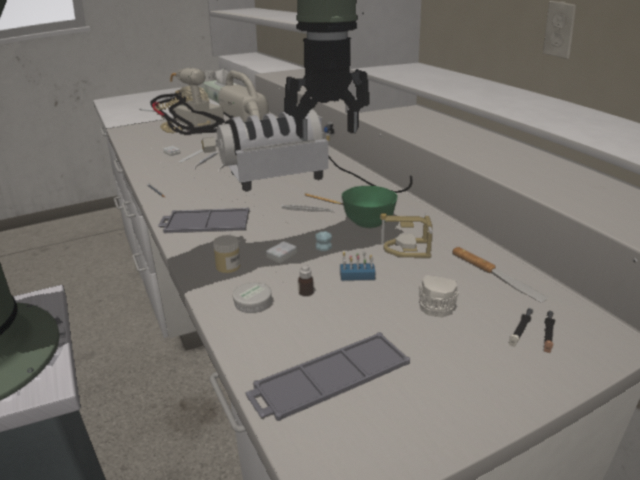

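The scene view shows two_tray at about (262,357) with its tab at (293,388), and three_tray at (418,225). The side view shows three_tray's tab at (262,402). In the wrist view I can see the jar (117,137), wheel box (243,141), dish (333,152), tin (155,262), bottle (cap 233,286), burs (333,270) and model (390,390).

```bash
cat > h.py <<'E'
import numpy as np, cv2
from scipy.spatial.transform import Rotation as R
def K(c):
    f=240/np.tan(np.radians(c["vfov"])/2); return np.array([[f,0,c["cx"]],[0,f,c["cy"]],[0,0,1]])
def cast(c,px,z):
    u=cv2.undistortPoints(np.float64(px).reshape(-1,1,2),K(c),c["dist_coeffs"])[:,0]
    r=np.c_[u,np.ones(len(u))]@R.from_euler("xyz",c["attitude"]).as_matrix().T
    return (c["eye"]+r*((z-c["eye"][2])/r[:,2])[:,None])[:,:2]
def cloud(c,d):
    v,u=np.mgrid[:480,:640]; px=np.c_[u.ravel(),v.ravel()].astype(float)
    n=cv2.undistortPoints(px.reshape(-1,1,2),K(c),c["dist_coeffs"])[:,0]
    r=np.c_[n,np.ones(len(n))]*d.reshape(-1,1)
    return (c["eye"]+r@R.from_euler("xyz",c["attitude"]).as_matrix().T).reshape(480,640,3)
def load(n):
    a=np.load(n+".npz",allow_pickle=True); return a["p"],a["d"],a["c"].item()
def comps(p,m,amin=60):
    n,l,s,ce=cv2.connectedComponentsWithStats(m.astype(np.uint8)); return [(l==i,s[i],ce[i]) for i in range(1,n) if s[i][4]>amin]
E
python3 - <<'E'
from h import *
np.set_printoptions(precision=4,suppress=True)
# trays: bluish grey mask
for n,box in(("side0",(150,190,430,430)),("scene0",(190,200,480,410))):
    p,d,c=load(n);W=cloud(c,d);q=p.astype(int)
    m=(q[...,0]-q[...,2]>8)&(q.max(2)<140)&(q.max(2)>40)&(W[...,2]<.02)
    M=np.zeros_like(m);x0,y0,x1,y1=box;M[y0:y1,x0:x1]=m[y0:y1,x0:x1]
    for k,s,ce in comps(p,M,400):
        v,u=np.where(k);xy=cast(c,np.c_[u,v],.009)
        k2=cv2.morphologyEx(k.astype(np.uint8),cv2.MORPH_OPEN,np.ones((9,9)))
        v2,u2=np.where(k2);xy2=cast(c,np.c_[u2,v2],.006) if len(v2) else xy
        print(n,s,ce,"full",cv2.minAreaRect(xy.astype(np.float32)*1000),"open",cv2.minAreaRect(xy2.astype(np.float32)*1000), "z",np.median(W[k][:,2]))
# objects from heights
for n in("wrist0","scene0","side0"):
    p,d,c=load(n);W=cloud(c,d)
    ok=(d>0)&(W[...,0]>.42)&(W[...,0]<.8)&(abs(W[...,1])<.2)&(W[...,2]>.007)&(W[...,2]<.1)
    if n=="wrist0": ok[300:]=0
    print(n,"table z",np.median(W[...,2][(abs(W[...,2])<.02)]))
    for k,s,ce in comps(p,ok,80):
        P=W[k];zt=np.percentile(P[:,2],97);t=P[P[:,2]>zt-.006]
        print(ce.round(),s[4],"zt",zt,"all rect",[np.round(a,1) for a in cv2.minAreaRect(P[:,:2].astype(np.float32)*1000)],"top rect",[np.round(a,1) for a in cv2.minAreaRect(t[:,:2].astype(np.float32)*1000)],"bgr",np.median(p[k],0))
E
```

```text
side0 [340 263  35  18 447] [357.5638 272.3624] full ((646.5677490234375, -68.89874267578125), (56.465606689453125, 62.96116638183594), 65.0879135131836) open ((646.5677490234375, -68.89874267578125), (56.465606689453125, 62.96116638183594), 65.0879135131836) z 0.016215333661119324
wrist0 table z 0.0003520962571225139
[476.  80.] 6731 zt 0.06295386201687103 all rect [array([759.2, 110.6]), array([ 81.7, 118.5]), np.float64(0.0)] top rect [array([759.1, 110.6]), array([118.5,  81.6]), np.float64(90.0)] bgr [52. 70. 45.]
[125. 135.] 3141 zt 0.05833515096220394 all rect [array([449.6,  71.5]), array([45.8, 45. ]), np.float64(29.1)] top rect [array([449. ,  71.7]), array([44.9, 44.1]), np.float64(29.3)] bgr [117. 123. 124.]
[244. 141.] 1917 zt 0.017860123059057736 all rect [array([554.5,  63.5]), array([50. , 35.9]), np.float64(23.8)] top rect [array([554.2,  63.3]), array([49.4, 34.9]), np.float64(23.7)] bgr [185. 186. 184.]
[333. 151.] 867 zt 0.028338671769231032 all rect [array([640.7,  54.9]), array([29.6, 30.7]), np.float64(22.3)] top rect [array([640.7,  54.9]), array([29.6, 30.7])
[... 3497 characters left out ...]
p rect [array([554.4,  61.9]), array([51.4, 36.8]), np.float64(25.4)] bgr [140. 142. 143.]
[357. 268.] 611 zt 0.04349287204810011 all rect [array([642.2, -73.3]), array([32.5, 61.6]), np.float64(65.8)] top rect [array([642.8, -72.7]), array([19.1, 52.3]), np.float64(63.5)] bgr [106.  94.  69.]
[305. 280.] 331 zt 0.052175245735800145 all rect [array([537.6, -79.2]), array([18.3, 24.7]), np.float64(57.1)] top rect [array([539.9, -78.1]), array([13.9, 13.9]), np.float64(17.9)] bgr [51. 56. 64.]
[253. 296.] 836 zt 0.02387887148141805 all rect [array([450.1, -63.3]), array([64.1, 60.2]), np.float64(87.8)] top rect [array([450.1, -63.3]), array([64.1, 60.2]), np.float64(87.8)] bgr [146. 152. 155.]
```

```bash
python3 - <<'E'
from h import *
np.set_printoptions(precision=4,suppress=True)
for n,seed,lo,hi in(("side0",(331,377),(-.5,-.1),(.3,.8)),("scene0",(240,345),(.1,.5),(.3,.8)),("scene0",(405,224),(-.5,-.1),(.3,.8)),("side0",(200,220),(.1,.5),(.3,.8))):
    p,d,c=load(n);W=cloud(c,d);b=cv2.GaussianBlur(p,(3,3),0).astype(int)
    print(n,"seed",p[seed[1],seed[0]],W[seed[1],seed[0]])
    m=(W[...,1]>lo[0])&(W[...,1]<lo[1])&(W[...,0]>hi[0])&(W[...,0]<hi[1])&(W[...,2]>-.004)&(W[...,2]<.014)
    m&=(abs(b-p[seed[1],seed[0]].astype(int)).max(2)<40)&(b[...,0]-b[...,2]>4)
    l=cv2.connectedComponents(cv2.morphologyEx(m.astype(np.uint8),cv2.MORPH_CLOSE,np.ones((5,5))))[1]
    k=(l==l[seed[1],seed[0]]);v,u=np.where(k)
    xy=cast(c,np.c_[u,v],.009)*1000
    r=cv2.minAreaRect(xy.astype(np.float32));print("  full",r, len(v))
    a=np.radians(r[2]);ex=np.array([np.cos(a),np.sin(a)])
    if r[1][0]<r[1][1]: ex=np.array([-ex[1],ex[0]])
    ey=np.array([-ex[1],ex[0]]);q=(xy-r[0])@np.c_[ex,ey]
    for lo_ in range(-130,130,20):
        s=q[(q[:,0]>=lo_)&(q[:,0]<lo_+20)]
        if len(s): print("   ",lo_,s[:,0].min().round(1),s[:,0].max().round(1),np.percentile(s[:,1],[1,99]).round(1))
    print("  ex",ex)
E
```

```text
side0 seed [105 102 105] [ 0.4797 -0.2827  0.0017]
  full ((-394922.9375, 5413668.0), (34507.8125, 15094986.0), 4.244442462921143) 307200
  ex [-0.074   0.9973]
scene0 seed [115 108 109] [0.5079 0.2774 0.0038]
  full ((457.904052734375, 287.7492980957031), (96.05279541015625, 192.20986938476562), 65.5957260131836) 4515
    -110 -96.1 -90.0 [-47.6  46.8]
    -90 -89.9 -70.0 [-45.9  41.7]
    -70 -70.0 -50.0 [-45.4  40.1]
    -50 -49.9 -30.0 [-46.1  43.7]
    -30 -30.0 -10.0 [-46.3  43.4]
    -10 -10.0 9.8 [-46.2  42. ]
    10 10.0 30.0 [-46.   45.3]
    30 30.0 50.0 [-46.1  41.6]
    50 50.0 70.0 [-45.9  41.3]
    70 70.0 90.0 [-46.2  46.7]
    90 90.1 96.1 [-22.5  22.2]
  ex [-0.9107  0.4132]
scene0 seed [116 110 110] [ 0.5042 -0.2759  0.0024]
  full ((477.5990295410156, -271.312255859375), (206.7608642578125, 65.20406341552734), 6.083043098449707) 902
    -110 -103.4 -90.1 [-30.   30.2]
    -90 -89.7 -70.3 [-22.3  28.7]
    -70 -70.0 -50.1 [-25.2  28.4]
    -50 -49.8 -30.0 [-25.8  29.2]
    -30 -29.8 -10.0 [-26.3  27.5]
    -10 -9.8 9.2 [-26.7  25.8]
    10 10.6 28.7 [-28.2  24. ]
    30 30.6 48.8 [-27.6  25.8]
    50 50.4 69.4 [-29.7  24.9]
    70 70.3 89.9 [-28.4  25.7]
    90 90.1 103.4 [-31.9  22.5]
  ex [0.9944 0.106 ]
side0 seed [104 101 104] [0.4552 0.294  0.0026]
  full ((-394922.9375, 5413668.0), (34507.8125, 15094986.0), 4.244442462921143) 307194
  ex [-0.074   0.9973]
```

```bash
python3 - <<'E'
from h import *
np.set_printoptions(precision=4,suppress=True)
n,seed="side0",(331,377)
p,d,c=load(n);W=cloud(c,d);b=p.astype(int)
m=(W[...,1]>-.5)&(W[...,1]<-.15)&(W[...,0]>.3)&(W[...,0]<.8)&(W[...,2]>-.006)&(W[...,2]<.016)&(b.max(2)<150)
l=cv2.connectedComponents(cv2.morphologyEx(m.astype(np.uint8),cv2.MORPH_CLOSE,np.ones((3,3))))[1]
k=(l==l[seed[1],seed[0]]);v,u=np.where(k)
xy=cast(c,np.c_[u,v],.009)*1000
r=cv2.minAreaRect(xy.astype(np.float32));print("  full",r, len(v))
a=np.radians(r[2]);ex=np.array([np.cos(a),np.sin(a)])
if r[1][0]<r[1][1]: ex=np.array([-ex[1],ex[0]])
ey=np.array([-ex[1],ex[0]]);q=(xy-r[0])@np.c_[ex,ey];print(ex)
for lo_ in range(-130,130,10):
    s=q[(q[:,0]>=lo_)&(q[:,0]<lo_+10)]
    if len(s): print("   ",lo_,s[:,0].min().round(1),s[:,0].max().round(1),np.percentile(s[:,1],[1,99]).round(1))
o=p.copy();o[k]=(0,0,255);cv2.imwrite("pics/t3.png",o[320:430,230:430])
E
```

```text
full ((476.37164306640625, -282.92547607421875), (231.4386444091797, 84.634765625), 3.3860058784484863) 6826
[0.9983 0.0591]
    -120 -115.7 -110.0 [-28.5  26. ]
    -110 -110.0 -100.0 [-29.1  27.7]
    -100 -100.0 -90.0 [-41.1  39.7]
    -90 -90.0 -80.0 [-41.2  39.1]
    -80 -80.0 -70.0 [-40.8  39.3]
    -70 -70.0 -60.0 [-40.8  39.6]
    -60 -60.0 -50.0 [-40.8  39.2]
    -50 -50.0 -40.0 [-40.6  39.2]
    -40 -40.0 -30.0 [-40.8  39.7]
    -30 -30.0 -20.0 [-40.9  39.2]
    -20 -20.0 -10.0 [-40.8  39.7]
    -10 -10.0 -0.0 [-40.9  39.4]
    0 0.1 10.0 [-41.   39.9]
    10 10.0 20.0 [-40.8  39.7]
    20 20.0 30.0 [-40.9  40.1]
    30 30.0 40.0 [-40.7  39.8]
    40 40.0 49.8 [-40.6  39.5]
    50 50.6 59.3 [-41.   39.6]
    60 60.1 70.0 [-40.7  40. ]
    70 70.0 80.0 [-40.7  39.7]
    80 80.0 90.0 [-41.1  39.3]
    90 90.0 100.0 [-40.7  39.3]
    100 100.0 110.0 [-41.1  40.5]
    110 110.0 115.7 [-35.5  41.4]
```

Objects, as agreed by three views (mm):

| Object | Position | Orientation |
|---|---|---|
| jar | (449,72) | – |
| dish | (640.5,54.8) | – |
| bottle | (540,-75.5) | – |
| wheel box | (554,63) | 50 mm axis at 24° |
| burs | (643.5,-72) | 62 mm axis at -26° |

The sizes match those given. Next I'll go over the jar.

The rows are not in the units I measure in: shifts go in shares of 40 cm and turns go in shares of 2 pi rad. I convert before sending: -0.176 m is -0.44, -0.132 m is -0.33.

Request:
step_hand(plan={"segments":[[0.075,0.045,-0.11,0.075,0,0,0],[0.075,0.09,-0.22,0.15,0,0,0],[0.075,0.135,-0.33,0.225,0,0,0],[0.075,0.18,-0.44,0.3,0,0,0],[0.075,0.18,-0.44,0.3,0,0,0]]}, grip_force=40)

```text
clock: 0.78
position: [0.4452, 0.0727, 0.1098]
tool_rot: [-3.137, 0.001, 1.573]
force: [-0.2, -0.3, 1.1]
grip_width: 0.075
finger_force: 0.0
```

To row units: 0.09 m is 0.225, 0.088 m is 0.22.

Request:
step_hand(plan={"segments":[[0.07,0,0,0.1125,0,0,0],[0.07,0,0,0.22,0,0,0],[0.07,0,0,0.225,0,0,0],[0.04,0,0,0.225,0,0,0],[0.04,0,0,0.225,0,0,0]]}, grip_force=40)

```text
clock: 1.4
position: [0.4499, 0.072, 0.023]
tool_rot: [3.139, -0.0, 1.57]
force: [-0.2, -0.4, 2.3]
grip_width: 0.0437
finger_force: 40.3
```

To row units: -0.21 m is -0.525, -0.09 m is -0.225.

Request:
step_hand(plan={"segments":[[0.04,0,0,-0.125,0,0,0],[0.04,-0.075,0.025,-0.225,0,0,0],[0.04,-0.225,0.05,-0.225,0,0,0],[0.04,-0.375,0.075,-0.225,0,0,0],[0.04,-0.525,0.095,-0.225,0,0,0]]})

```text
clock: 2.02
position: [0.4878, -0.1402, 0.1134]
tool_rot: [3.138, 0.001, 1.571]
force: [1.1, 1.9, -0.8]
grip_width: 0.0441
finger_force: 41.5
```

To row units: -0.141 m is -0.3525, -0.11 m is -0.275.

Request:
step_hand(plan={"segments":[[0.04,-0.15,0,0,0,0,0],[0.04,-0.275,0,0,0,0,0],[0.04,-0.3525,0,0,0,0,0],[0.04,-0.3525,0,0,0,0,0]]})

```text
clock: 2.52
position: [0.4866, -0.2819, 0.113]
tool_rot: [3.14, 0.002, 1.567]
force: [-1.1, 1.1, -1.1]
grip_width: 0.0438
finger_force: 41.6
```

```bash
python3 - <<'E'
from workcell import *
import cv2,numpy as np
c=calibration("wrist");p,d=grab_frame("wrist");np.savez("wrist1.npz",p=p,d=d,c=c);cv2.imwrite("pics/w1.png",p);print(bot.observe()["position"])
E
```

```text
[ 0.486925   -0.28007668  0.11279544]
```

View pics/w1.png

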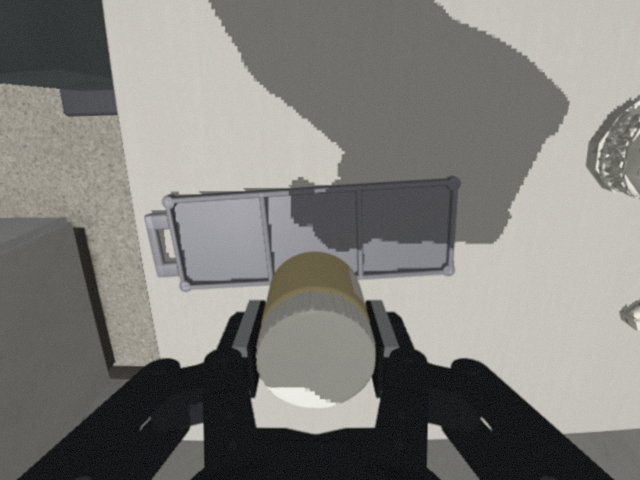

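The wrist view shows the whole tray. The rim corner posts are at about (169,201), (454,183), (450,270) and (185,286), and the jar is held straight.

```bash
python3 - <<'E'
from h import *
p,d,c=load("wrist1");q=cast(c,[(169,201),(454,183),(450,270),(185,286),(264,240),(360,233)],.009)*1000
print(q.round(1),q[:4].mean(0),np.linalg.norm(q[0]-q[1]),np.linalg.norm(q[1]-q[2]),np.degrees(np.arctan2(*(q[1]-q[0]+q[2]-q[3])[::-1])))
E
```

```text
[[ 383.2 -251.9]
 [ 583.2 -239.7]
 [ 588.3 -305.6]
 [ 386.5 -318.3]
 [ 449.2 -281.2]
 [ 518.9 -276.1]] [ 485.30871865 -278.87731515] 200.44573056229234 66.11369384561728 3.5459432062469194
```

To row units: 0.087 m is 0.2175, 0.086 m is 0.215.

Request:
step_hand(plan={"segments":[[0.04,0.0025,-0.0025,0.1,0,0,0],[0.04,0.0025,-0.0025,0.1875,0,0,0],[0.04,0.0025,-0.0025,0.215,0,0,0],[0.04,0.0025,-0.0025,0.2175,0,0,0]]})

```text
clock: 3.08
position: [0.4864, -0.2774, 0.0252]
tool_rot: [3.141, -0.0, 1.572]
force: [0.6, -0.0, -1.2]
grip_width: 0.0438
finger_force: 44.1
```

To row units: -0.08 m is -0.2, 0.001 m is 0.0025.

Request:
step_hand(plan={"segments":[[0.056,0,0,0.0025,0,0,0],[0.058,0,0,0,0,0,0],[0.058,0,0,-0.075,0,0,0],[0.058,0,0,-0.2,0,0,0]]})

```text
clock: 3.58
position: [0.4853, -0.2776, 0.1047]
tool_rot: [-3.14, -0.001, 1.571]
force: [0.7, -0.9, 0.2]
grip_width: 0.0582
finger_force: 0.0
```

```bash
python3 -c "
from workcell import *
s=bot.observe();print(s['position'],s['tool_rot'])"
```

```text
[ 0.48532326 -0.27755294  0.10470356] [-3.13961208e+00 -1.00233458e-03  1.57101039e+00]
```

To row units: 0.275 m is 0.6875, 0.055 m is 0.1375.

Request:
step_hand(plan={"segments":[[0.055,0.1375,0.065,0,0,0,0],[0.055,0.275,0.1275,0,0,0,0],[0.055,0.4125,0.1925,0,0,0,0],[0.055,0.55,0.255,0,0,0,0],[0.055,0.6875,0.32,0,0,0,0]]})

```text
clock: 4.2
position: [0.6147, -0.001, 0.1051]
tool_rot: [3.141, -0.0, 1.571]
force: [1.1, -0.6, 0.3]
grip_width: 0.0549
finger_force: 0.0
```

Request:
step_hand(plan={"segments":[[0.055,0.145,0.0663,0,0,0,0],[0.055,0.145,0.0663,0.1,0,0,0],[0.055,0.145,0.0663,0.2,0,0,0],[0.055,0.145,0.0663,0.245,0,0,0],[0.055,0.145,0.0663,0.2475,0,0,0]]})

```text
clock: 4.82
position: [0.6402, 0.0548, 0.005]
tool_rot: [-3.141, 0.0, 1.571]
force: [-0.3, -0.3, 1.5]
grip_width: 0.055
finger_force: 0.0
```

To row units: -0.09 m is -0.225, -0.03 m is -0.075.

Request:
step_hand(plan={"segments":[[0.028,0,0,0,0,0,0],[0.028,0,0,0,0,0,0],[0.028,0,0,0,0,0,0],[0.028,0,0,-0.075,0,0,0],[0.028,0,0,-0.225,0,0,0]]}, grip_force=25)

```text
clock: 5.45
position: [0.6396, 0.0549, 0.0958]
tool_rot: [-3.139, 0.0, 1.571]
force: [0.3, 0.1, -0.8]
grip_width: 0.0317
finger_force: 25.0
```

To row units: -0.25 m is -0.625, -0.2 m is -0.5.

Request:
step_hand(plan={"segments":[[0.028,-0.125,-0.0825,0,0,0,0],[0.028,-0.25,-0.165,0,0,0,0],[0.028,-0.375,-0.2475,0,0,0,0],[0.028,-0.5,-0.33,0,0,0,0],[0.028,-0.625,-0.4125,0,0,0,0]]})

```text
clock: 6.08
position: [0.4749, -0.1968, 0.0966]
tool_rot: [3.139, 0.001, 1.571]
force: [0.2, -0.8, -0.3]
grip_width: 0.0318
finger_force: 25.0
```

Request:
step_hand(plan={"segments":[[0.028,-0.125,-0.0825,0,0,0,0],[0.028,-0.22,-0.1438,0,0,0,0],[0.028,-0.22,-0.1438,0.1,0,0,0],[0.028,-0.22,-0.1438,0.205,0,0,0],[0.028,-0.22,-0.1438,0.215,0,0,0]]})

```text
clock: 6.7
position: [0.418, -0.2833, 0.0087]
tool_rot: [-3.141, 0.0, 1.57]
force: [-3.3, -2.1, 15.9]
grip_width: 0.031
finger_force: 30.5
```

To row units: -0.09 m is -0.225, -0.03 m is -0.075.

Request:
step_hand(plan={"segments":[[0.042,0,0,-0.0025,0,0,0],[0.042,0,0,-0.0025,0,0,0],[0.042,0,0,-0.075,0,0,0],[0.042,0,0,-0.225,0,0,0]]})

```text
clock: 7.2
position: [0.4173, -0.2824, 0.0998]
tool_rot: [-3.139, -0.001, 1.571]
force: [1.9, 0.5, 0.7]
grip_width: 0.0418
finger_force: 0.0
```

To row units: 0.2075 m is 0.5188, 0.1225 m is 0.3063.

Request:
step_hand(plan={"segments":[[0.055,0.13,0.0775,0,0,0,0],[0.055,0.26,0.1525,0,0,0,0],[0.055,0.39,0.23,0,0,0,0],[0.055,0.5188,0.3063,0,0,0,0],[0.055,0.5188,0.3063,0.075,0,0,0]]})

```text
clock: 7.82
position: [0.5442, -0.0705, 0.0713]
tool_rot: [3.135, -0.002, 1.577]
force: [-0.3, -1.3, -1.4]
grip_width: 0.055
finger_force: 0.0
```

Request:
step_hand(plan={"segments":[[0.055,0,0,0.1,0,0,0],[0.055,0,0,0.145,0,0,0],[0.022,0,0,0.1475,0,0,0],[0.022,0,0,0.1475,0,0,0],[0.022,0,0,0.1475,0,0,0]]})

```text
clock: 8.45
position: [0.5412, -0.0757, 0.0115]
tool_rot: [3.14, 0.0, 1.57]
force: [0.3, 0.1, -1.0]
grip_width: 0.0251
finger_force: 24.8
```

To row units: -0.1993 m is -0.4983, -0.09 m is -0.225.

Request:
step_hand(plan={"segments":[[0.022,0,0,-0.125,0,0,0],[0.022,-0.075,0.005,-0.225,0,0,0],[0.022,-0.2125,0.015,-0.225,0,0,0],[0.022,-0.35,0.025,-0.225,0,0,0],[0.022,-0.4983,0.0335,-0.225,0,0,0]]})

```text
clock: 9.07
position: [0.5542, -0.2765, 0.1015]
tool_rot: [3.14, 0.0, 1.571]
force: [1.1, 0.2, -1.0]
grip_width: 0.0245
finger_force: 24.9
```

Request:
step_hand(plan={"segments":[[0.022,0,0,0.05,0,0,0],[0.022,0,0,0.15,0,0,0],[0.022,0,0,0.2075,0,0,0],[0.022,0,0,0.215,0,0,0]]})

```text
clock: 9.57
position: [0.5537, -0.2741, 0.0137]
tool_rot: [-3.141, -0.001, 1.571]
force: [-3.6, -0.6, 7.9]
grip_width: 0.0246
finger_force: 26.5
```

To row units: -0.09 m is -0.225, -0.03 m is -0.075.

Request:
step_hand(plan={"segments":[[0.038,0,0,0.0025,0,0,0],[0.038,0,0,0,0,0,0],[0.038,0,0,-0.075,0,0,0],[0.038,0,0,-0.225,0,0,0]]})

```text
clock: 10.07
position: [0.5529, -0.2742, 0.1042]
tool_rot: [-3.139, -0.001, 1.571]
force: [0.7, -0.5, 1.3]
grip_width: 0.0381
finger_force: 0.0
```

To row units: 0.3 m is 0.75, 0.18 m is 0.45, 0.18 rad is 0.0286.

Request:
step_hand(plan={"segments":[[0.065,0.15,0,0,0,0,0.0286],[0.065,0.3,0,0,0,0,0.0573],[0.065,0.45,0,0,0,0,0.0859],[0.065,0.6,0,0,0,0,0.1146],[0.065,0.75,0,0,0,0,0.1432]]})

```text
clock: 10.7
position: [0.5539, 0.0273, 0.1051]
tool_rot: [3.141, -0.001, 0.665]
force: [1.0, 0.4, 0.5]
grip_width: 0.065
finger_force: 0.0
```

Request:
step_hand(plan={"segments":[[0.065,0.0618,-0.0738,0,0,0,0.0207],[0.065,0.0618,-0.0738,0,0,0,0.0406],[0.065,0.0618,-0.0738,0.075,0,0,0.0406],[0.065,0.0618,-0.0738,0.075,0,0,0.0406]]})

```text
clock: 11.2
position: [0.5539, 0.0638, 0.0736]
tool_rot: [-3.141, 0.002, 0.416]
force: [-0.8, -1.3, 0.2]
grip_width: 0.065
finger_force: 0.0
```

```bash
python3 - <<'E'
from workcell import *
import cv2,numpy as np
c=calibration("wrist");p,d=grab_frame("wrist");s=calibration("scene"),grab_frame("scene");np.savez("wrist2.npz",p=p,d=d,c=c);cv2.imwrite("pics/w2.png",p);cv2.imwrite("pics/s2.png",cv2.resize(s[1][0][190:300,280:490],None,fx=3,fy=3));print(bot.observe())
E
```

```text
{'clock': 11.3, 'qpos': array([-0.38115955,  0.65012881,  0.22681528,  1.9042533 , -0.2391683 ,
        0.612864  , -1.15780171]), 'qd': array([ 0.00211955, -0.01093892,  0.00378093, -0.00528092,  0.00033829,
       -0.00261575,  0.00043468]), 'joint_efforts': array([-4.54179905e-01, -8.73659778e+01,  8.35426122e+00, -2.34949297e+01,
       -4.55595448e-02, -9.10009607e-02,  2.49712821e-02]), 'position': array([0.5551095 , 0.06352817, 0.07512554]), 'tool_rot': array([-3.14151329e+00, -3.45175037e-04,  4.15641836e-01]), 'force': array([ 0.5502077 , -0.45028781,  0.41023484]), 'moment': array([ 0.03014875, -0.00769404,  0.00236431]), 'finger_force': 0.0, 'grip_width': 0.06471282366400043}
```

View pics/w2.png

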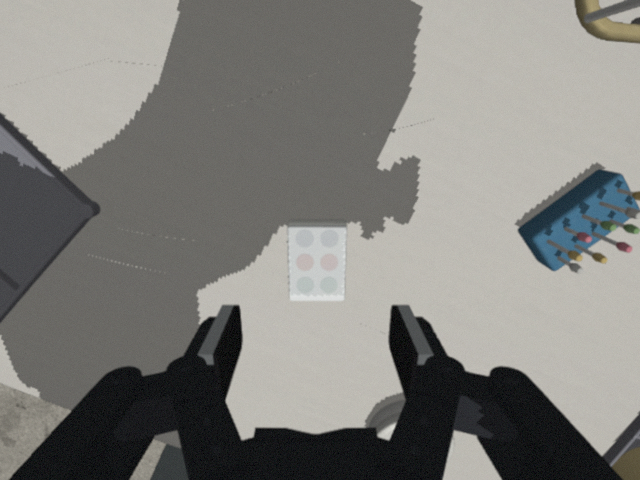

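View pics/s2.png

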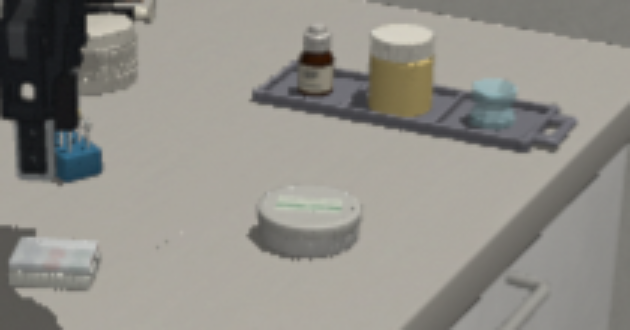

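The build-up kit stands right: bottle, jar and dish are each in their own pocket. In the wrist view the wheel box (317,262) is square with the fingers, so I'll grip it.

To row units: 0.07 m is 0.175, 0.069 m is 0.1725.

Request:
step_hand(plan={"segments":[[0.06,0,0,0.1125,0,0,0],[0.06,0,0,0.1725,0,0,0],[0.028,0,0,0.175,0,0,0],[0.028,0,0,0.175,0,0,0],[0.028,0,0,0.175,0,0,0]]}, grip_force=30)

```text
clock: 11.92
position: [0.5557, 0.0638, 0.0057]
tool_rot: [3.141, -0.002, 0.416]
force: [-0.2, 0.0, 0.2]
grip_width: 0.0349
finger_force: 30.8
```

Request:
step_hand(plan={"segments":[[0.028,0,0,-0.1,0,0,0],[0.028,0,0,-0.175,0,0,0],[0.028,0,0,-0.175,0,0,0]]})

```text
clock: 12.3
position: [0.5564, 0.064, 0.0772]
tool_rot: [3.141, -0.005, 0.416]
force: [0.3, -0.4, -0.0]
grip_width: 0.035
finger_force: 30.8
```

```bash
python3 - <<'E'
from workcell import *
from h import *
s=bot.observe();r=R.from_euler("xyz",s["tool_rot"]).as_matrix();print(s["position"],s["grip_width"],s["finger_force"])
print((r.T@(np.array([.4265,.302,.075])-s["position"])).round(4))
E
```

```text
[0.55641497 0.06396693 0.07715208] 0.03503949328263137 30.806785225868225
[-0.0227 -0.2702  0.0018]
```

To row units: -0.2702 m is -0.6755, -0.0227 m is -0.0568.

Request:
step_hand(plan={"segments":[[0.028,-0.0125,-0.1375,0,0,0,0],[0.028,-0.025,-0.275,0,0,0,0],[0.028,-0.0375,-0.4125,0,0,0,0],[0.028,-0.0475,-0.55,0,0,0,0],[0.028,-0.0568,-0.6755,0,0,0,0]]})

```text
clock: 12.92
position: [0.4238, 0.3034, 0.0742]
tool_rot: [-3.141, -0.0, 0.416]
force: [-0.0, 0.9, -0.5]
grip_width: 0.0353
finger_force: 30.8
```

Request:
step_hand(plan={"segments":[[0.028,0,0,0,0,0,0],[0.028,0,0,0,0,0,0]]})

```text
clock: 13.18
position: [0.4251, 0.3012, 0.0742]
tool_rot: [3.141, 0.0, 0.416]
force: [-0.7, -1.1, -0.1]
grip_width: 0.0352
finger_force: 30.8
```

```bash
python3 - <<'E'
from workcell import *
import cv2,numpy as np
c=calibration("wrist");p,d=grab_frame("wrist");np.savez("wrist3.npz",p=p,d=d,c=c);cv2.imwrite("pics/w3.png",p);print(bot.observe()["position"])
E
```

```text
[0.42549988 0.30069163 0.07426262]
```

View pics/w3.png

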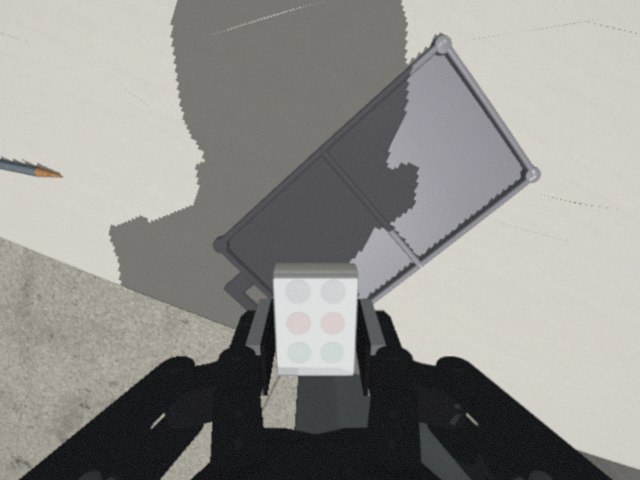

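The wrist view shows the tray's rim corners at (221,244), (442,44) and (532,175), and the divider ends at (323,153) and (417,261).

```bash
python3 - <<'E'
from h import *
from workcell import *
p,d,c=load("wrist3");q=cast(c,[(221,244),(442,44),(532,175),(323,153),(417,261)],.009)
print((q*1000).round(1),np.linalg.norm(q[0]-q[1]),np.linalg.norm(q[1]-q[2]))
ex=q[0]-q[1];ex/=np.linalg.norm(ex);o=(q[0]+q[2])/2
print(o,(q[3]+q[4])/2,ex); A=o+.043*ex;B=o-.043*ex;print(A,B)
s=bot.observe();r=R.from_euler("xyz",s["tool_rot"]).as_matrix();print((r.T@(np.r_[A,.01]-s["position"])).round(4))
E
```

```text
[[411.4 358.8]
 [564.2 289.8]
 [526.3 206.1]
 [486.8 323.8]
 [450.5 242.6]] 0.16766014406904323 0.09191506728031615
[0.46886284 0.28246687] [0.4686655  0.28317296] [-0.91146165  0.41138505]
[0.42966999 0.30015643] [0.50805569 0.26477731]
[0.0036 0.0021 0.0643]
```

To row units: 0.066 m is 0.165, 0.003 m is 0.0075.

Request:
step_hand(plan={"segments":[[0.028,0.0075,0.005,0.075,0,0,0],[0.028,0.0075,0.005,0.1375,0,0,0],[0.028,0.0075,0.005,0.16,0,0,0],[0.028,0.0075,0.005,0.165,0,0,0]]})

```text
clock: 13.72
position: [0.429, 0.3003, 0.0083]
tool_rot: [3.141, 0.0, 0.414]
force: [0.6, 0.2, -0.0]
grip_width: 0.0353
finger_force: 30.8
```

To row units: -0.09 m is -0.225, -0.03 m is -0.075.

Request:
step_hand(plan={"segments":[[0.046,0,0,0,0,0,0],[0.046,0,0,0,0,0,0],[0.046,0,0,-0.075,0,0,0],[0.046,0,0,-0.225,0,0,0],[0.06,0,0,-0.225,0,0,0]]})

```text
clock: 14.35
position: [0.4302, 0.3024, 0.1023]
tool_rot: [-3.139, -0.006, 0.416]
force: [0.0, 0.2, 0.1]
grip_width: 0.0596
finger_force: 0.0
```

```bash
python3 - <<'E'
from workcell import *
from h import *
s=bot.observe();r=R.from_euler("xyz",s["tool_rot"]).as_matrix();print(s["position"],s["tool_rot"],s["qpos"].round(2))
print((r.T@(np.array([.6435,-.072,.1])-s["position"])).round(4))
E
```

```text
[0.43020105 0.30235804 0.10229698] [-3.13941355 -0.00613626  0.41571654] [-0.94  0.57  0.29  1.98 -0.28  0.62 -1.62]
[0.0439 0.4286 0.0016]
```

To row units: 0.3 m is 0.75, 0.18 m is 0.45, -0.18 rad is -0.0286.

Request:
step_hand(plan={"segments":[[0.06,0.015,0.15,0,0,0,-0.0286],[0.06,0.03,0.3,0,0,0,-0.0573],[0.06,0.045,0.45,0,0,0,-0.0859],[0.06,0.06,0.6,0,0,0,-0.1146],[0.06,0.075,0.75,0,0,0,-0.1432]]})

```text
clock: 14.98
position: [0.5778, 0.037, 0.0982]
tool_rot: [-3.142, -0.0, 1.322]
force: [0.4, 1.1, -1.1]
grip_width: 0.0599
finger_force: 0.0
```

Request:
step_hand(plan={"segments":[[0.06,0,0,0,0,0,-0.0286],[0.06,0,0,0,0,0,-0.0573],[0.06,0,0,0,0,0,-0.0859],[0.06,0,0,0,0,0,-0.1146],[0.06,0,0,0,0,0,-0.1432]]})

```text
clock: 15.6
position: [0.577, 0.0388, 0.0981]
tool_rot: [-3.141, -0.0, 2.222]
force: [-0.6, -0.9, 0.6]
grip_width: 0.0599
finger_force: 0.0
```

Request:
step_hand(plan={"segments":[[0.06,0,0,0,0,0,-0.0286],[0.06,0,0,0,0,0,-0.0573],[0.06,0,0,0,0,0,-0.0754],[0.06,0,0,0,0,0,-0.0754]]})

```text
clock: 16.1
position: [0.577, 0.0386, 0.0981]
tool_rot: [3.141, -0.0, 2.689]
force: [0.0, -1.2, 0.3]
grip_width: 0.0602
finger_force: 0.0
```

```bash
python3 - <<'E'
from workcell import *
from h import *
s=bot.observe();r=R.from_euler("xyz",s["tool_rot"]).as_matrix();print(s["position"],s["tool_rot"],s["qpos"].round(2))
print((r.T@(np.array([.643,-.0723,.07])-s["position"])).round(4))
E
```

```text
[0.57697803 0.03858513 0.09810733] [ 3.14146083e+00 -4.83282502e-04  2.68891449e+00] [ 0.08  0.64 -0.35  1.82  0.31  0.74  0.68]
[-0.1079 -0.0708  0.028 ]
```

Move over the burs, staying above their 48 mm tips, then look before going down.

To row units: -0.1079 m is -0.2698, -0.0708 m is -0.177.

Request:
step_hand(plan={"segments":[[0.06,-0.135,-0.0885,0,0,0,0],[0.06,-0.2698,-0.177,0,0,0,0],[0.06,-0.2698,-0.177,0.025,0,0,0],[0.06,-0.2698,-0.177,0.025,0,0,0]]})

```text
clock: 16.6
position: [0.6426, -0.0718, 0.0873]
tool_rot: [-3.141, -0.002, 2.687]
force: [-1.3, 0.8, -1.0]
grip_width: 0.0601
finger_force: 0.0
```

```bash
python3 - <<'E'
from workcell import *
from h import *
c=calibration("wrist");p,d=grab_frame("wrist");cv2.imwrite("pics/w4.png",p)
W=cloud(c,d);b=p.astype(int);print(bot.observe()["position"])
m=(b[...,0]-b[...,2]>40)&(abs(W[...,2]-.02)<.004)
P=W[m];print(m.sum(),cv2.minAreaRect(P[:,:2].astype(np.float32)*1000),np.median(P[:,2]))
E
```

```text
[ 0.6427434  -0.07087693  0.08792207]
915 ((642.8074340820312, -72.03401184082031), (27.976879119873047, 59.306427001953125), 63.91453170776367) 0.020167727198011187
```

View pics/w4.png

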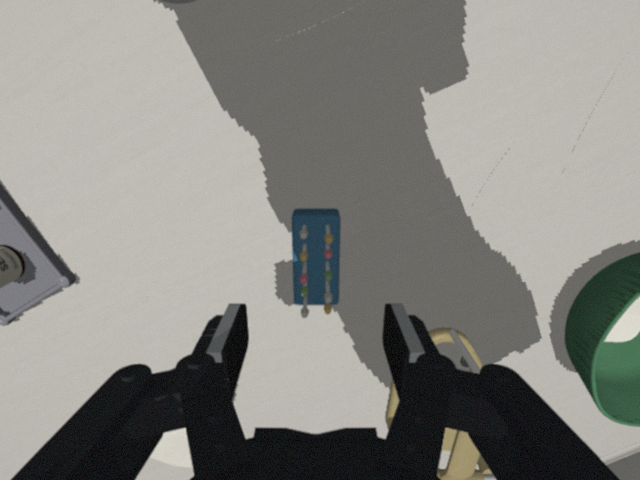

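The block (316,257) lies square between the fingers, and the measured rectangle agrees. Going down and gripping it.

To row units: 0.083 m is 0.2075, 0.075 m is 0.1875.

Request:
step_hand(plan={"segments":[[0.055,0,0,0.1,0,0,0],[0.055,0,0,0.1875,0,0,0],[0.055,0,0,0.2075,0,0,0],[0.022,0,0,0.2075,0,0,0],[0.022,0,0,0.2075,0,0,0]]}, grip_force=30)

```text
clock: 17.27
position: [0.6442, -0.0717, 0.0069]
tool_rot: [3.141, 0.002, 2.69]
force: [-0.1, -0.4, -0.9]
grip_width: 0.0289
finger_force: 30.1
```

Request:
step_hand(plan={"segments":[[0.022,0,0,0,0,0,0],[0.022,0,0,-0.1,0,0,0],[0.022,0,0,-0.2125,0,0,0],[0.022,0,0,-0.2125,0,0,0]]})

```text
clock: 17.77
position: [0.6454, -0.0723, 0.0945]
tool_rot: [3.139, 0.006, 2.689]
force: [-0.4, -0.2, -2.0]
grip_width: 0.0289
finger_force: 30.3
```

```bash
python3 - <<'E'
from workcell import *
from h import *
s=bot.observe();r=R.from_euler("xyz",s["tool_rot"]).as_matrix();print(s["position"],s["tool_rot"],s["qpos"].round(2))
print((r.T@(np.array([.508,.2648,.09])-s["position"])).round(4))
E
```

```text
[ 0.64539157 -0.07233451  0.09448946] [3.13942273 0.00578218 2.68927855] [ 0.24  0.73 -0.35  1.63  0.32  0.83  0.89]
[0.2709 0.2432 0.0035]
```

To row units: 0.225 m is 0.5625, 0.202 m is 0.505.

Request:
step_hand(plan={"segments":[[0.022,0.1125,0.1,0,0,0,0],[0.022,0.225,0.2,0,0,0,0],[0.022,0.3375,0.3025,0,0,0,0],[0.022,0.45,0.405,0,0,0,0],[0.022,0.5625,0.505,0,0,0,0]]})

```text
clock: 18.4
position: [0.5281, 0.2094, 0.0903]
tool_rot: [3.142, 0.0, 2.69]
force: [1.1, 0.2, -2.4]
grip_width: 0.0292
finger_force: 30.2
```

Request:
step_hand(plan={"segments":[[0.022,0.1125,0.1025,0,0,0,0],[0.022,0.1125,0.1025,0,0,0,0],[0.022,0.1125,0.1025,0.075,0,0,0],[0.022,0.1125,0.1025,0.075,0,0,0]]})

```text
clock: 18.9
position: [0.5056, 0.2633, 0.0588]
tool_rot: [-3.139, -0.002, 2.69]
force: [-0.5, -0.4, -1.2]
grip_width: 0.0293
finger_force: 30.2
```

To row units: 0.0525 m is 0.1313, 0.052 m is 0.13.

Request:
step_hand(plan={"segments":[[0.022,0,0,0.0625,0,0,0],[0.022,0,0,0.1125,0,0,0],[0.022,0,0,0.13,0,0,0],[0.022,0,0,0.1313,0,0,0]]})

```text
clock: 19.4
position: [0.5067, 0.2641, 0.0081]
tool_rot: [-3.141, 0.0, 2.689]
force: [-0.7, 0.0, -0.6]
grip_width: 0.0292
finger_force: 32.3
```

The rows are not in the units I measure in: shifts go in shares of 40 cm and turns go in shares of 2 pi rad. I convert before sending: -0.09 m is -0.225, -0.03 m is -0.075.

Request:
step_hand(plan={"segments":[[0.045,0,0,0,0,0,0],[0.045,0,0,0,0,0,0],[0.045,0,0,-0.075,0,0,0],[0.045,0,0,-0.225,0,0,0]]})

```text
clock: 19.9
position: [0.5054, 0.2639, 0.0974]
tool_rot: [-3.139, -0.002, 2.69]
force: [0.6, 0.2, 1.3]
grip_width: 0.0456
finger_force: 0.0
```

Request:
step_hand(plan={"segments":[[0.06,0.05,0.15,0,0,0,0],[0.06,0.1,0.3,-0.1,0,0,0],[0.06,0.125,0.3,-0.2,0,0,0],[0.06,0.125,0.3,-0.2,0,0,0]]})

```text
clock: 20.4
position: [0.5141, 0.397, 0.1813]
tool_rot: [3.136, 0.001, 2.692]
force: [0.2, 0.1, -1.5]
grip_width: 0.0597
finger_force: 0.0
```

```bash
python3 - <<'E'
from workcell import *
from h import *
ims=[]
for n in("scene","side"):
    c=calibration(n);p,d=grab_frame(n);np.savez(n+"5.npz",p=p,d=d,c=c);ims.append(p)
    W=cloud(c,d)
    for nm,(x,y) in dict(jar=(.4855,-.279),dish=(.4175,-.2832),bottle=(.5534,-.2748),box=(.43,.300),burs=(.508,.265),tin=(.45,-.0615),model=(.706,-.2)).items():
        k=(np.hypot(W[...,0]-x,W[...,1]-y)<.04)&(W[...,2]>.0125)&(W[...,2]<.09)
        if k.sum()>20:
            P=W[k];zt=np.percentile(P[:,2],97);r=cv2.minAreaRect(P[P[:,2]>zt-.006][:,:2].astype(np.float32)*1000);print(n,nm,round(zt,4),np.round(r[0],1),np.round(r[1],1),round(r[2],1))
cv2.imwrite("pics/s5.png",np.hstack([cv2.resize(ims[0][200:410,190:480],(400,290)),cv2.resize(ims[1][200:410,150:440],(400,290))]))
E
```

```text
scene jar 0.0606 [ 486.6 -275.5] [42.7 44.8] 2.4
scene dish 0.0308 [ 418.5 -283.7] [29.2 34.2] 23.0
scene bottle 0.0555 [ 552.1 -269.9] [13.3 11.4] 23.7
scene box 0.0208 [428.2 299.5] [48.8 39.2] 23.3
scene burs 0.048 [505.5 264. ] [18.3 53.5] 64.6
scene tin 0.0233 [447.2 -60.7] [62.9 63.5] 82.2
scene model 0.0495 [ 707.9 -215.4] [45.9 54.1] 52.3
side jar 0.0611 [ 486.5 -277.5] [46.1 43.9] 63.2
side dish 0.0315 [ 418.2 -284. ] [32.5 30. ] 65.5
side bottle 0.056 [ 550.9 -275.4] [15.1 12.6] 12.9
side box 0.0214 [427.4 299.8] [50.2 42.4] 23.9
side burs 0.047 [506.7 264.2] [21.8 53.6] 60.9
side tin 0.0239 [448.  -63.3] [63.9 63.1] 68.6
side model 0.0505 [ 709.1 -217.8] [48.5 51.7] 50.1
```

View pics/s5.png

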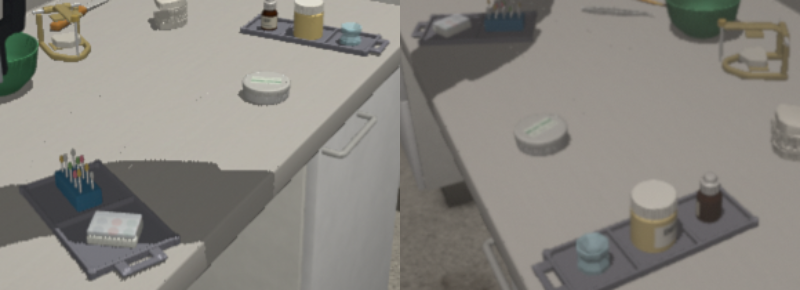

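Both kits are in place. All tops read about 3 mm higher than on the bench, which fits the pocket floors, and the tin hasn't moved. Handing in.

```bash
python3 -c "
from workcell import job
print(job.job_done())"
```

```text
the job is handed in; nothing more can be done
None
```

I made up both kits and handed the job in at about 20 s: the final pictures show all five things upright in their own pockets and the tin and plaster model standing where they were, but no verdict came back.

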